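# Butt a tube upright against its stop and hold a square in the corner

## Robot

A 7-joint arm with a two-finger parallel gripper is mounted at the origin on the work surface. World frame = base frame: x ahead of the robot, y to its left, z up, the work surface at z = 0. Lengths are in m, angles in degrees, forces in N, time in s.
With the tool pointing down it reaches from about 0.425 to 0.95 m from the base axis. Payload 16.7 kg.
Tool frame: the origin (TCP) lies midway between the tips of the shut fingers; the grasp point (between the pads) lies env.grasp_offset behind it (env.grasp_offset is the distance from the TCP to the grasp point, in m); z points along the fingers, y is the line along which they close (so a half turn about z gives the same grasp; the last joint's range is limited). The gripper opens to 94 mm and grips with 3 to 60 N. Pads are 16 mm wide; open, the fingers measure 119 mm over their backs; the gripper's body (75 mm by 177 mm) begins 78 mm behind the grasp point.
Start: joints at [62.653, 24.414, 4.234, 92.017, -1.954, 63.644, -3.845], TCP at [0.217, -0.639, 0.205] pointing down, gripper open.
Joint ranges: [-163.25, 163.25], [-28.42, 122.38], [-70.27, 78.77], [12.13, 141.07], [-58.53, 238.53], [9.26, 117.41], [-156.51, 156.51]. Speed limits (degrees/s): [108.29, 108.29, 136.94, 136.94, 172.46, 172.46, 172.46].

## Interface

Orientations are given as a 3x3 rotation matrix whose columns are the frame's x, y, z axes.
In Python, from workcell import env, eoat, planner, eyes gives the robot as it stands. The module is installed in compiled form; this text tells all that it offers. Calls block until the motion is done:
- env.goto(position, orientation): joint-space move of the TCP to a pose.
- env.line_to(position, attitude=None, max_speed=0.15, threshold=None): straight line of the TCP; attitude=None keeps the orientation; max_speed is the mean speed in m/s. With threshold (N) it stops when the force on the tool has changed by that much, and returns True; else False.
- env.movej(angles): joint-space move.
- eoat.move_gripper(opening, f_grip=None): finger opening in m; f_grip is the grip in N (None keeps the last); returns when the fingers have stopped.
- env.hold(seconds).
- planner.ik(position, orientation): joint angles nearest the present ones, or None.
- env.get_state(): the state.
- eyes.get_image(name): name is "scene" or "top"; returns a dict with "img" (480x640x3 uint8, red, green, blue), "intrinsics" (3x3 intrinsics, pixels), "R" (3x3) and "t" (3): a world point X has camera coordinates R X + t. Camera axes: x right, y down, z forward; pixel columns grow to the right and rows downward; lengths in m; the calibration is good to about 2 mm. A picture is of the moment at which its call begins. There is no depth.
A pose or a line that the arm cannot do raises env.MotionError and nothing moves.
- env.finish_job(): hands the job in; it is judged then, once.
The state is a dict: "time_s": time; "joint_pos": joint angles; "dq": joint speeds; "tau": joint torques, N m; "tcp_pos": TCP position; "orientation": TCP orientation; "ft_force": force on the tool from outside, world axes, zero at the start; "wrist_torque": the same for the moment, N m; "width": finger opening in m; "finger_force": force on a finger pad.
Only numpy, scipy, OpenCV 4.12 (cv2) and the standard library are available. Lean on these libraries where they do the work, as an engineer would, in place of code of your own. Each camera call takes 0.05 s, during which the arm holds its last target. There are 200 camera calls.

## Task

Set up the short box-section upright for tacking. First, before touching the engineer's square, slide the upright along the steel plate, kept standing, until its side sits flush against the stop block with no gap; then pick up the square, set its stock flat on the plate with the heel in the corner between the plate and the upright, in the middle of the upright's face opposite the stop, and press it in until both its faces touch: stock on the plate, blade against the upright. Finish while still gripping the square and keeping it firmly pressed towards the upright and the stop, and leave all the other things where they are.

Things in the scene. Friction and masses are not known exactly. Their poses are not given: they have to be found in the camera images.
- plate: fixed dark steel base plate lying on the bench, 270 (x) x 150 (y) x 12 mm thick (all sizes here are in mm); origin at the centre of its underside, at bench height, so its top is 12 above the bench; its x axis points from the free end to the end with the stop
- stop: fixed grey stop block standing on the plate, 40 (x) x 70 (y) x 60 high; origin at the centre of its underside, on the plate's top; axes parallel to the plate's; its working face is at x = -20 and looks to -x, towards the upright
- stud: the upright: loose square steel tube standing on the plate, 40 x 40 outside, 70 high, 3 wall, open top, 0.2 to 0.42 kg; origin at the centre of its underside, z up; starts about 8 to 40 clear of the stop's face, up to 10 off its centre line, turned up to 0.25 rad; slides with dry friction. Flush on the stop, its x axis is parallel to the stop's and its origin at x = -40 in the stop's frame
- square: loose engineer's square, 0.3 to 0.6 kg, standing on the bench on its stock: 90 (x) x 28 (y) x 16 high; blade 40 (x) x 10 thick (y), up to z = 130. Origin at the heel: outer bottom corner, mid-thickness. Stock from x = 0 to -90, blade x = 0 to -40; x = 0 is the flat outer edge of blade and stock, which goes against the upright, its x axis then pointing as the stop's; z up
- square_grip (a point): point in the blade of the square to take with the fingers from above, closing along the square's y on the 10 thick blade: at (-20, 0, 95) in the square's frame, 35 below the blade's top
- nut: bystander, to be left alone: hexagonal brass nut, 36 across corners, 16 high, lying on the plate near the end away from the stop; origin at its underside
- hammer: bystander, to be left alone: hammer lying on the bench beyond the plate; origin at its underside
- file: bystander, to be left alone: flat file with a wooden handle, 310 long, lying on the bench between robot and plate; origin at its underside
- offcut: bystander, to be left alone: round steel tube offcut standing on end, 48 diameter, 60 high; origin at its underside
- oil: bystander, to be left alone: white bottle, 60 diameter, 150 high, on the bench beyond the plate; origin at its underside
- wrench: bystander, to be left alone: spanner lying on the bench; origin at its underside
- tin: bystander, to be left alone: open tin cup, 70 diameter, 80 high, on the bench near the robot; origin at its underside
Not all that is in view belongs to the job. Leave any blue or green look-alike of the stud alone. Leave any red look-alike of the square alone.

How it is judged (in metres and radians):
On the way:
1. the upright stands flush against the stop, the square not yet touched (x of stud in the frame of stop above -0.0425 m and angle between the x axis of stud and the x axis of stop, either way round below 0.03 rad and y of stud in the frame of stop between -0.02 and 0.02 m and angle between stud's own z axis and vertical below 0.03 rad and distance of square from where it was at the start of the episode below 0.015 m), for 0.2 s.
At the end, for the whole second after the job is handed in: Upright standing (0.03 rad) flush on the stop (2.5 mm, 0.03 rad, 20 mm off centre, >1 N). Square gripped (>5 N), stock flat on the plate (2.5 mm, 0.03 rad, >1 N), edge on the upright (4 mm, >3 N), within 12 mm of mid-face and 0.05 rad of straight. Both at rest (x of stud in the frame of stop above -0.0425 m and angle between the x axis of stud and the x axis of stop, either way round below 0.03 rad and y of stud in the frame of stop between -0.02 and 0.02 m and angle between each of stud, square's own z axis and vertical below 0.03 rad and x of square in the frame of stop above -0.064 m and y of square in the frame of stud between -0.012 and 0.012 m and z of square in the frame of stop below 0.0025 m and angle between the x axis of square and the x axis of stop, either way round below 0.05 rad and contact force between square and plate above 1 N and contact force between square and stud above 3 N and contact force between stud and stop above 1 N and contact force between the fingers and square above 5 N and linear speed of each of square, stud below 0.01 m/s); the arm keeps its last pose, push and grip.
It fails at once if the upright tips over (angle between stud's own z axis and vertical above 0.4 rad).
It fails at once if another thing is disturbed (moved over 20 mm) (distance of any of nut, hammer, file, offcut, oil, wrench, tin from where it was at the start of the episode above 0.02 m).
It also fails if it takes over 53 s, if anything falls off the work surface, if the arm or the gripper's body presses on something with over 40 N, if the wrist force passes 120 N, or if a joint passes its speed limit or range.

## Working session

There is one attempt and no reset: what is moved stays moved. The work goes in short steps, each a Python script; the robot and the scene stay as the last script left them, time stands still between calls to the robot, and variables do not carry over. Pictures are saved under pics/ and viewed, at most 10 in all, crops included, and the job is handed in when it is done.

```bash
mkdir -p pics; python3 - <<'E'
from workcell import env,eoat,planner,eyes
import cv2,numpy as np
for n in("scene","top"):
    d=eyes.get_image(n); cv2.imwrite(f"pics/{n}0.png",d["img"][:,:,::-1])
    np.savez(f"{n}.npz",**{k:d[k] for k in("intrinsics","R","t","img")})
    print(n,d["intrinsics"],d["R"],d["t"])
s=env.get_state();print(s,env.grasp_offset)
E
```

```text
scene [[449.69754652   0.         307.67696849]
 [  0.         449.69754652 238.13203703]
 [  0.           0.           1.        ]] [[-0.40970837  0.91220626  0.004336  ]
 [ 0.78604235  0.35544715 -0.50576155]
 [-0.46290007 -0.20380646 -0.86266242]] [ 0.29065299 -0.38046782  1.22001991]
top [[557.99338237   0.         320.71205044]
 [  0.         557.99338237 238.32176798]
 [  0.           0.           1.        ]] [[ 0.027339   -0.99955596 -0.01185125]
 [-0.98777993 -0.02519331 -0.15380543]
 [ 0.15343856  0.01591132 -0.98803008]] [-0.07312834  0.5693903   1.17821629]
{'time_s': 0.1, 'joint_pos': array([62.65381653, 24.44591939,  4.23390565, 92.04973722, -1.95454708,
       63.64305037, -3.84386269]), 'dq': array([ 0.00689187, -0.05213281, -0.05713114, -0.05098652, -0.01614587,
        0.03334765, -0.10904976]), 'tau': array([ 7.15941351e-03, -9.37472391e+01,  3.67622741e+00, -4.55039120e+01,
       -4.86319489e-02,  1.69562077e-02,  1.14140321e-04]), 'tcp_pos': array([ 0.21713094, -0.63869434,  0.20483968]), 'orientation': array([[ 9.46780064e-01,  3.21880885e-01, -4.54697638e-04],
       [ 3.21881195e-01, -9.46779466e-01,  1.06741185e-03],
       [-8.69189157e-05, -1.15696288e-03, -9.99999327e-01]]), 'ft_force': array([ 0.28916267, -0.29524282, -0.73159399]), 'wrist_torque': array([ 0.00359481, -0.04132719,  0.0102654 ]), 'finger_force': 0.0, 'width': 0.09374885595906034} 0.0188
```

View pics/scene0.png

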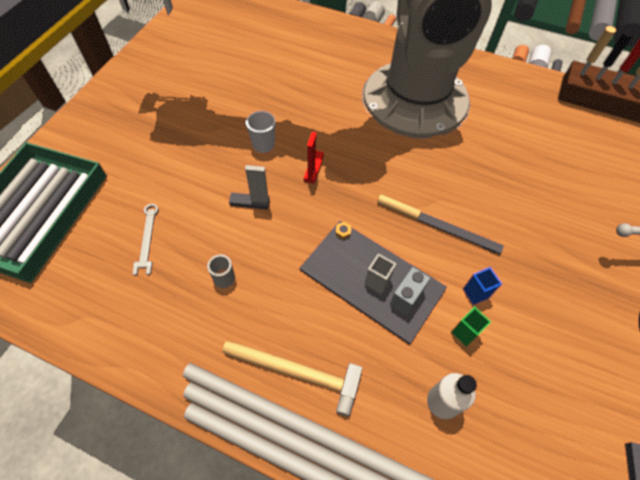

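View pics/top0.png

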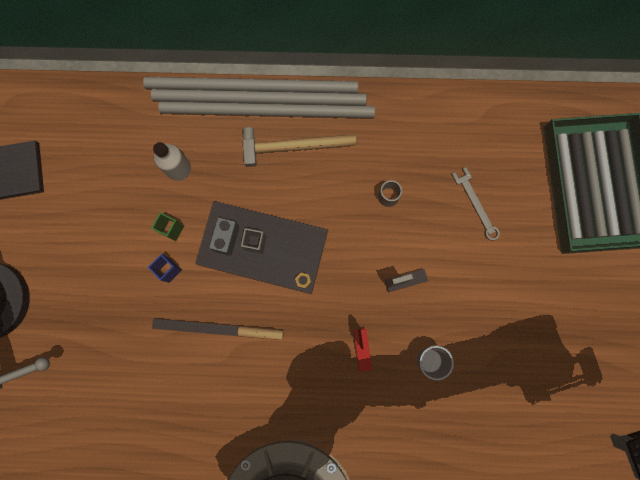

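Candidates for the upright are grey (top 252,240; scene 380,272), blue (165,267; 482,285) and green (168,226; 470,326). I choose the grey one on the plate. Candidates for the square are grey (top 406,280; scene 255,190) and red (362,348; 313,160). I choose the grey one. Close crops next.

```bash
python3 - <<'E'
import cv2,numpy as np
T=np.load("top.npz")["img"][:,:,::-1];S=np.load("scene.npz")["img"][:,:,::-1]
def c(I,x,y,w,h,k):
    o=cv2.resize(I[y:y+h,x:x+w],None,fx=k,fy=k,interpolation=cv2.INTER_CUBIC)
    o=cv2.convertScaleAbs(o,alpha=1.5,beta=10)
    for i in range(0,w,10): cv2.line(o,(i*k,0),(i*k,8),(0,255,255),1); cv2.putText(o,str(x+i),(i*k,18),0,.33,(0,255,255),1)
    for i in range(0,h,10): cv2.line(o,(0,i*k),(8,i*k),(0,255,255),1); cv2.putText(o,str(y+i),(9,i*k+4),0,.33,(0,255,255),1)
    return o
cv2.imwrite("pics/c1.png",c(T,190,195,145,105,5))
a=c(T,380,260,52,36,7);b=c(S,225,160,50,55,8)
o=np.zeros((600,800,3),np.uint8);o[:a.shape[0],:a.shape[1]]=a;o[:b.shape[0],390:390+b.shape[1]]=b
cv2.imwrite("pics/c2.png",o)
E
```

```text
(no output)
```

View pics/c1.png

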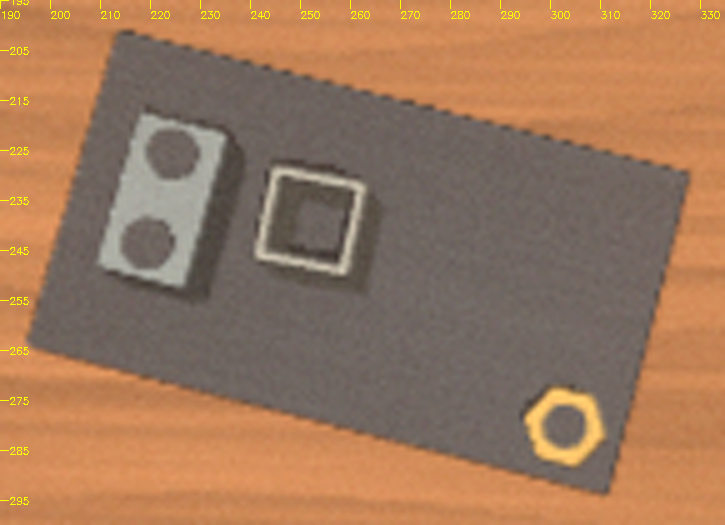

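View pics/c2.png

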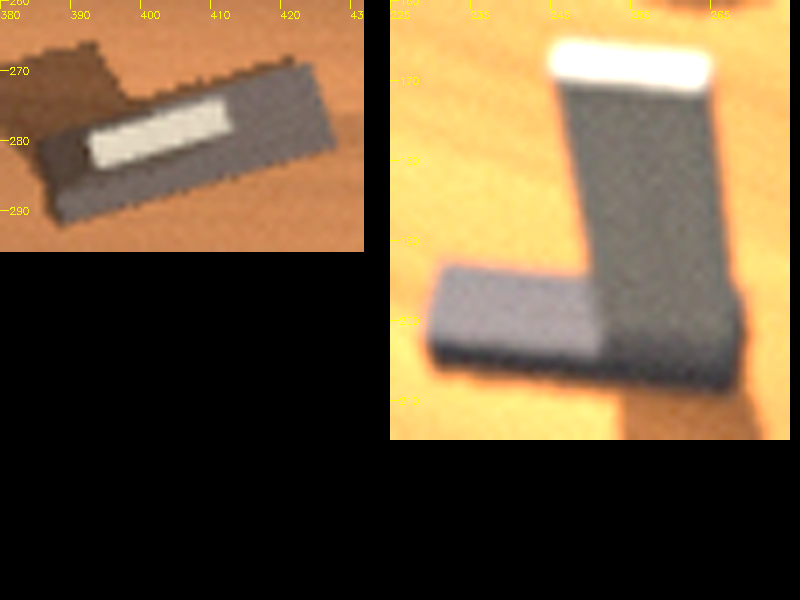

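The crops confirm the grey tube (top rim corners near 244–263, 228–250 in top) and the grey square. The square's blade top is at 392–413, 274–284, with the heel at the image-left end.

```bash
cat > h.py <<'E'
import numpy as np,cv2
from scipy.optimize import least_squares
def unproj(d,px,z):
    px=np.atleast_2d(px).astype(float);K,R,t=d["intrinsics"],d["R"],d["t"]
    r=(np.c_[px,np.ones(len(px))]@np.linalg.inv(K).T)@R; C=-R.T@t
    return (C+r*((z-C[2])/r[:,2])[:,None])[:,:2]
def fit(local,world):
    "rigid 2d: returns x,y,yaw,rms"
    local=np.array(local,float)
    f=lambda p:((local@np.array([[np.cos(p[2]),-np.sin(p[2])],[np.sin(p[2]),np.cos(p[2])]]).T+p[:2])-world).ravel()
    best=min((least_squares(f,[*world.mean(0),a]) for a in (0,1.5,3,-1.5)),key=lambda s:s.cost)
    return *best.x,np.sqrt(np.mean(best.fun**2))
E
python3 - <<'E'
from h import *
d=np.load("top.npz")
c1=lambda P:np.array(P)/5+[190,195]
c2=lambda P:np.array(P)/7+[380,260]
np.set_printoptions(precision=4,suppress=True)
# image: left=+x of plate -> corners order TL,TR,BR,BL ; image up = world +x, plate x ~ +y world => plate y ~ -x world = image down
def rect(hx,hy): return [(hx,-hy),(-hx,-hy),(-hx,hy),(hx,hy)]
pl=fit(rect(.135,.075),unproj(d,c1([(119,31),(690,172),(608,494),(29,348)]),.012))
st=fit(rect(.02,.035),unproj(d,c1([(145,112),(228,132),(185,288),(98,263)]),.072))
su=fit(rect(.02,.02),unproj(d,c1([(273,166),(368,182),(348,275),(255,258)]),.082))
bl=fit([(0,-.005),(-.04,-.005),(-.04,.005),(0,.005)],unproj(d,c2([(88,134),(224,96),(233,130),(97,170)]),.130))
sk=fit([(-.09,-.014),(-.09,.014),(0,.014)],unproj(d,c2([(305,62),(335,150),(60,225)]),.016))
for n,v in zip("plate stop stud blade stock".split(),(pl,st,su,bl,sk)): print(n,np.array(v),np.degrees(v[2]))
a=st[2];R=np.array([[np.cos(a),-np.sin(a)],[np.sin(a),np.cos(a)]])
for v in(su,bl,pl): print((np.array(v[:2])-st[:2])@R)
for n,p,z in(("nut",(303,280),.01),("offcut",(391,190),.05),("hammer",(249,146),.02),("red",(362,335),.1),("tin",(436,362),.07),("oil",(172,160),.1),("fileend",(282,335),.02),("green",(168,226),.06),("blue",(165,267),.06)): print(n,unproj(d,p,z))
E
```

```text
plate [0.5532 0.0735 1.3513 0.0009] 77.42578053093395
stop [0.5693 0.1516 1.3399 0.0009] 76.76956894131295
stud [0.5599 0.0867 1.4186 0.0004] 81.28000967797877
blade [ 0.4735 -0.2076  1.8726  0.0003] 107.29167749445213
stock [ 0.4724 -0.2061  1.8711  0.0004] 107.20372489395061
[-0.0654 -0.0058]
[-0.3716  0.011 ]
[-0.0797 -0.0023]
nut [[ 0.4815 -0.0207]]
offcut [[ 0.6819 -0.2101]]
hammer [[0.785  0.1127]]
red [[ 0.3659 -0.1482]]
tin [[ 0.3147 -0.3036]]
oil [[0.7239 0.264 ]]
fileend [[0.3599 0.0207]]
green [[0.5872 0.2744]]
blue [[0.4977 0.2747]]
```

```bash
cat >> h.py <<'E'
A=np.radians(77.3);ST=np.array([.5693,.1516])
def rot(a):  # tool down, y axis = -(frame y)
    c,s=np.cos(a),np.sin(a); y=np.array([s,-c,0]);z=np.array([0,0,-1.]);return np.c_[np.cross(y,z),y,z]
def sw(x,y,z): return np.array([*(ST+[np.cos(A)*x-np.sin(A)*y,np.sin(A)*x+np.cos(A)*y]),z])
def ws(p): d=np.array(p[:2])-ST;return np.array([np.cos(A)*d[0]+np.sin(A)*d[1],-np.sin(A)*d[0]+np.cos(A)*d[1]])
E
python3 - <<'E'
from h import *
from workcell import env,eoat,planner,eyes
np.set_printoptions(precision=4,suppress=True)
R=rot(A);yc=-.0058
def rep(m):
    s=env.get_state();print(m,round(s["time_s"],2),ws(s["tcp_pos"]),s["tcp_pos"][2],"F",s["ft_force"],s["joint_pos"].round(0),s["width"])
for q in(rot(A),rot(A+np.pi)): print(planner.ik(sw(-.125,yc,.22),q))
p=env.get_state()["tcp_pos"]
env.line_to([p[0],p[1],.26],max_speed=.2)
env.goto(sw(-.125,yc,.22),R);eoat.move_gripper(.010,20);rep("above")
print(env.line_to(sw(-.125,yc,.022),max_speed=.12,threshold=15));rep("down")
print(env.line_to(sw(-.095,yc,.022),max_speed=.05,threshold=20));rep("a")
print(env.line_to(sw(-.056,yc,.022),max_speed=.025,threshold=14));rep("push")
E
```

```text
[ 19.8497  14.8527 -34.6974 105.7151   9.4849  62.3107 -31.0813]
[ 38.17    20.7988 -58.6742 104.819   19.5008  65.3188 140.1246]
above 4.48 [-0.125  -0.0058] 0.2199787375955485 F [ 0.555   0.0516 -0.3793] [ 21.  15. -36. 106.  10.  62. -31.] 0.010082780061730447
False
down 6.28 [-0.1249 -0.0062] 0.022555008073441102 F [1.2584 0.1826 0.6693] [ 15.  29. -30. 115.  22.  41. -42.] 0.010312268653988117
False
a 7.03 [-0.0951 -0.0057] 0.021909834767421713 F [ 0.2339  0.128  -0.5439] [ 12.  30. -30. 114.  22.  42. -45.] 0.009786450464652806
True
push 8.18 [-0.0641 -0.0055] 0.02167350881022993 F [ 0.635   0.21   -0.8623] [  9.  31. -30. 112.  23.  43. -48.] 0.009862208872264073
```

```bash
cat >> h.py <<'E'
def rep(env,m):
    s=env.get_state();print(m,round(s["time_s"],2),ws(s["tcp_pos"]),s["tcp_pos"][2].round(4),"F",s["ft_force"].round(1),s["width"].round(4),s["finger_force"])
E
python3 - <<'E'
from h import *
from workcell import env,eoat,planner,eyes
np.set_printoptions(precision=4,suppress=True)
print(env.line_to(sw(-.054,-.0058,.022),max_speed=.015,threshold=25));rep(env,"push2")
env.hold(.3);rep(env,"hold")
env.line_to(sw(-.12,-.0058,.03),max_speed=.1)
env.line_to(sw(-.15,-.0058,.24),max_speed=.25)
env.goto(np.array([.4785,-.227,.24]),rot(np.radians(107.25)));rep(env,"sq")
for n in("top","scene"):
    d=eyes.get_image(n);np.savez(n+"1.npz",**{k:d[k] for k in("intrinsics","R","t","img")})
I=d["img"][:,:,::-1];T=np.load("top1.npz")["img"][:,:,::-1]
k=5;o=cv2.convertScaleAbs(cv2.resize(T[205:265,190:290],None,fx=8,fy=8,interpolation=2),alpha=1.5,beta=10)
cv2.imwrite("pics/d1.png",o)
E
```

```text
TrueTraceback (most recent call last):
  File "<stdin>", line 4, in <module>
  File "h.py", line 19, in rep
    s=env.get_state();print(m,round(s["time_s"],2),ws(s["tcp_pos"]),s["tcp_pos"][2].round(4),"F",s["ft_force"].round(1),s["width"].round(4),s["finger_force"])
                                                                                                                        ^^^^^^^^^^^^^^^^
AttributeError: 'float' object has no attribute 'round'
```

```bash
sed -i 's/s\["width"\].round(4)/round(s["width"],4)/' h.py
python3 - <<'E'
from h import *
from workcell import env,eoat,planner,eyes
np.set_printoptions(precision=4,suppress=True)
rep(env,"push2")
env.hold(.2);rep(env,"hold")
env.line_to(sw(-.12,-.0058,.03),max_speed=.1)
env.line_to(sw(-.15,-.0058,.24),max_speed=.25)
env.goto(np.array([.4785,-.227,.24]),rot(np.radians(107.25)));rep(env,"sq")
for n in("top","scene"):
    d=eyes.get_image(n);np.savez(n+"1.npz",**{k:d[k] for k in("intrinsics","R","t","img")})
T=np.load("top1.npz")["img"][:,:,::-1]
o=cv2.convertScaleAbs(cv2.resize(T[205:265,190:290],None,fx=8,fy=8,interpolation=2),alpha=1.5,beta=10)
cv2.imwrite("pics/d1.png",o)
E
```

```text
push2 8.56 [-0.0644 -0.005 ] 0.0212 F [ 0.4 -0.1  0.3] 0.0098 0.0
hold 8.76 [-0.0644 -0.0048] 0.021 F [-0.8  0.1  0.5] 0.0102 0.0
sq 11.45 [-0.3881  0.0053] 0.2394 F [0.2 0.8 0.5] 0.0103 0.0
```

View pics/d1.png

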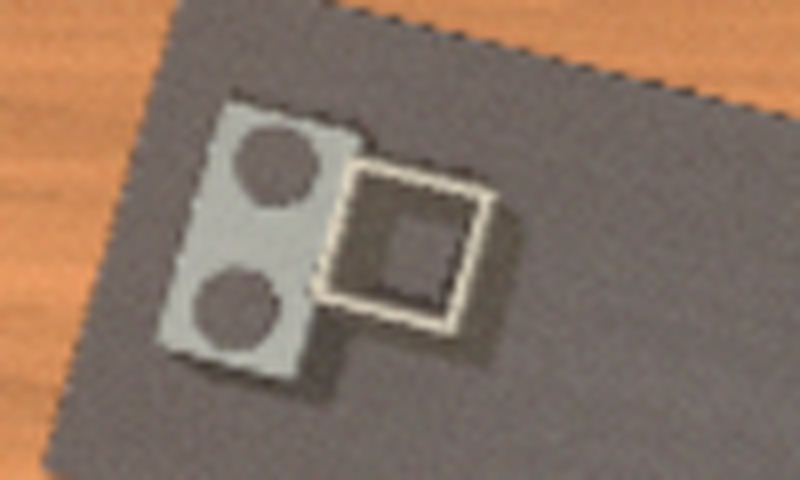

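The upright now sits flush on the stop, with stud rim corners near (234,225), (252,229), (247,246) and (229,242). Next I measure its pose and grip the square.

```bash
python3 - <<'E'
from h import *
from workcell import env,eoat,planner,eyes
np.set_printoptions(precision=4,suppress=True)
d=np.load("top1.npz");c=lambda P:np.array(P)/8+[190,205]
def rect(hx,hy): return [(hx,-hy),(-hx,-hy),(-hx,hy),(hx,hy)]
for h,z,P in((( .02,.035),.072,[(228,100),(367,140),(297,380),(158,345)]),((.02,.02),.082,[(350,157),(497,192),(458,332),(315,298)])):
    v=fit(rect(*h),unproj(d,c(P),z));print(np.array(v),np.degrees(v[2]),ws(v[:2]))
a=np.radians(107.25);g=np.array([.4791,-.2263])
eoat.move_gripper(.06,55)
env.goto([*g,.17],rot(a))
print(env.line_to([*g,.0762],max_speed=.08,threshold=12));rep(env,"at")
eoat.move_gripper(0,55);rep(env,"grip")
env.line_to([*g,.19],max_speed=.1);env.hold(.2);rep(env,"lift")
e=eyes.get_image("scene");np.savez("scene2.npz",**e)
s=cv2.resize(e["img"][120:240,180:340,::-1],None,fx=5,fy=5,interpolation=2);cv2.imwrite("pics/e1.png",s)
E
```

```text
[0.5684 0.1516 1.3418 0.0009] 76.87877589885589 [-0.0002  0.0009]
[0.5667 0.1117 1.3627 0.0005] 78.07979231893862 [-0.0395 -0.0063]
False
at 14.16 [-0.3885  0.0046] 0.0766 F [ 0.  -0.9  0.3] 0.0599 0.0
grip 14.98 [-0.3884  0.0048] 0.0762 F [0.5 0.6 0.2] 0.0096 54.976027607917786
lift 16.48 [-0.3884  0.0051] 0.1896 F [ 0.1 -0.4 -3.9] 0.01 54.9754536151886
```

View pics/e1.png

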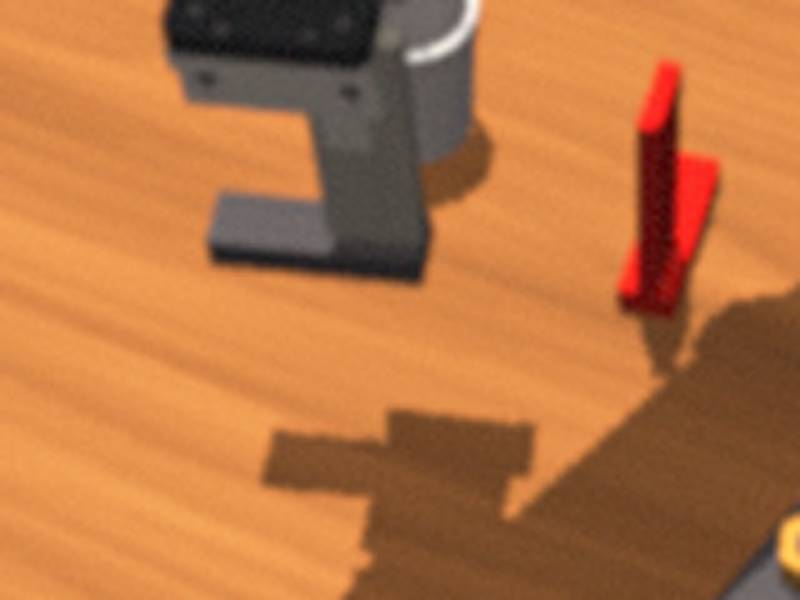

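The square hangs level in the fingers (blade about 330–420, stock about 210–425 in the crop). Next I carry it over, set it down and press.

```bash
python3 - <<'E'
from h import *
from workcell import env,eoat,planner,eyes
y=-.0063
env.goto(sw(-.115,y,.20),rot(A));rep(env,"above")
env.line_to(sw(-.105,y,.105),max_speed=.1)
print(env.line_to(sw(-.105,y,.082),max_speed=.02,threshold=8));rep(env,"down")
z=env.get_state()["tcp_pos"][2]
print(env.line_to(sw(-.072,y,z),max_speed=.02,threshold=8));rep(env,"side");env.hold(.2);rep(env,"side")
E
```

```text
above 17.59 [-0.11618665 -0.00651868] 0.1998 F [ 1.6 -0.1 -3.4] 0.0097 54.97527301311493
True
down 19.52 [-0.10500464 -0.00630455] 0.0881 F [-1.6 -0.   8. ] 0.01 54.99968111515045
True
side 19.93 [-0.10473722 -0.00633743] 0.0882 F [-1.  -2.1  6.6] 0.0099 54.9995219707489
side 20.12 [-0.1047471  -0.00634297] 0.0882 F [-0.6 -2.2  6.7] 0.01 54.99936640262604
```

```bash
python3 - <<'E'
from h import *
from workcell import env,eoat,planner,eyes
y=-.0063
env.line_to(sw(-.105,y,.0895),max_speed=.02);env.hold(.2);rep(env,"up")
print(env.line_to(sw(-.070,y,.0895),max_speed=.025,threshold=8));rep(env,"side")
x=ws(env.get_state()["tcp_pos"])[0]
print(env.line_to(sw(x-.0005,y,.082),max_speed=.015,threshold=8));rep(env,"down")
z=env.get_state()["tcp_pos"][2]
for k in range(1,4):
    env.line_to(sw(x+.001*k,y,z-.0005),max_speed=.01);env.hold(.3);rep(env,k)
    if np.linalg.norm(env.get_state()["ft_force"][:2])>15: break
E
```

```text
up 20.57 [-0.10505983 -0.0061609 ] 0.0893 F [ 0.   0.6 -4.2] 0.0095 54.99659299850464
True
side 21.64 [-0.07626466 -0.00588037] 0.089 F [ 0.1  0.1 -4.6] 0.0095 54.9966037273407
True
down 21.86 [-0.07623645 -0.00569922] 0.0882 F [ 0.3 -0.6  7.2] 0.0096 54.99974012374878
1 22.49 [-0.07610517 -0.00592232] 0.0882 F [-8.7 -5.3 15.4] 0.0098 54.99946117401123
2 23.04 [-0.07602558 -0.00593621] 0.0883 F [-10.9 -11.1  18. ] 0.0099 55.00188946723938
```

```bash
python3 - <<'E'
from h import *
from workcell import env,eoat,planner,eyes
env.line_to(sw(-.0732,-.0056,.0879),max_speed=.01);env.hold(.4);rep(env,"a")
s=env.get_state();print(s["orientation"].round(4)[:,2],s["dq"].round(2),s["wrist_torque"])
o=[]
for n,(x,y,w,h) in(("top",(190,195,100,75)),("scene",(320,200,140,150))):
    e=eyes.get_image(n);np.savez(n+"3.npz",**e)
    o.append(cv2.resize(cv2.convertScaleAbs(e["img"][y:y+h,x:x+w,::-1],alpha=1.4),(400,int(400*h/w)),interpolation=2))
H=max(i.shape[0] for i in o);cv2.imwrite("pics/f1.png",np.hstack([np.pad(i,((0,H-i.shape[0]),(0,0),(0,0))) for i in o]))
E
```

```text
a 23.72 [-0.07591153 -0.00581577] 0.0883 F [ -6.8 -14.8  15.2] 0.0095 54.999205470085144
[-0.0065 -0.0059 -1.    ] [ 0.02  0.06  0.03 -0.09  0.03  0.02 -0.04] [-3.19807578  1.78540747  0.10023748]
```

View pics/f1.png

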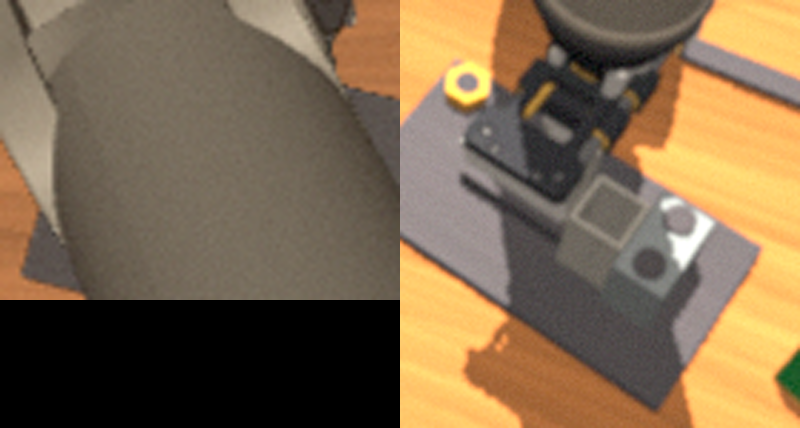

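```bash
python3 - <<'E'
from h import *
from workcell import env,eoat,planner,eyes
env.line_to(sw(-.0715,-.0054,.0879),max_speed=.01);env.hold(.6);rep(env,"a");env.hold(.5);rep(env,"b")
print(env.get_state()["orientation"].round(4))
print(env.finish_job())
E
```

```text
a 24.74 [-0.07576224 -0.0057725 ] 0.0883 F [-10.3 -21.1  20.8] 0.0101 55.00052332878113
b 25.24 [-0.07576353 -0.00576103] 0.0883 F [ -8.9 -21.2  20.4] 0.01 55.00049114227295
[[ 0.2229  0.9748 -0.0071]
 [ 0.9748 -0.223  -0.0078]
 [-0.0092 -0.0052 -0.9999]]
the job is handed in; nothing more can be done
None
```

I handed the job in at about 25 s: the upright is flush on the stop, and the square is gripped at 55 N and held at about 20 N down onto the plate and about 23 N towards the upright; the handover gave no verdict.

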